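# Switch on the guarded bench supply

### The arm

A 7-joint arm with a two-finger parallel gripper is mounted at the origin on the work surface. World frame = base frame: x ahead of the robot, y to its left, z up, the work surface at z = 0. Lengths are in m, angles in rad, forces in N, time in s.
With the tool pointing down it reaches from about 0.425 to 0.925 m from the base axis. Payload 6.8 kg.
Tool frame: the origin (TCP) lies on the front face of the gripper's body, between the roots of the fingers; the fingertips stand 73 mm ahead of it and the grasp point (between the pads) lies 54 mm ahead of it (env.nose_length is the distance from the TCP to the fingertips, in m); z points along the fingers, y is the direction in which the jaws open and shut (so a half turn about z gives the same grasp; the last joint's range is limited). The gripper opens to 85 mm and grips with 20 to 120 N. Pads are 22 mm wide; open, the fingers measure 114 mm over their backs; the gripper's body (76 mm by 85 mm) begins 54 mm behind the grasp point. The pads swing forward as they close: fully open they stand 13 mm farther back than shut.
Start: joints at [1.143, 0.477, 0.022, 1.555, -0.011, 1.109, -0.083], TCP at [0.212, -0.641, 0.304] pointing down, gripper open.
Joint ranges: [-2.96, 2.96], [-0.34, 2.1], [-1.41, 1.46], [0.24, 2.44], [-1.37, 4.51], [0.17, 1.92], [-2.96, 2.96]. Speed limits (rad/s): [2.39, 2.39, 3.14, 3.14, 3.14, 3.14, 3.14].

### API

Orientations are given as a unit quaternion [w, x, y, z].
In Python, from cell import env, kin, camera, calibration, job gives the robot as it stands. The module is installed in compiled form; this text tells all that it offers. Calls block until the motion is done:
- env.reach(position, orientation): joint-space move of the TCP to a pose.
- env.movel(position, velocity=0.15, rot=None, stop_force=None): straight line of the TCP; rot=None keeps the orientation; velocity is the mean speed in m/s. With stop_force (N) it stops when the force on the tool has changed by that much, and returns True; else False.
- env.goto_joints(angles): joint-space move.
- env.grip(opening, f_grip=None): finger opening in m; f_grip is the grip in N (None keeps the last); returns when the fingers have stopped.
- env.dwell(seconds).
- kin.inverse_kinematics(position, orientation): joint angles nearest the present ones, or None.
- env.get_state(): the state.
- camera(name): name is "side" or "top" or "wrist"; returns (picture, depth): 480x640x3 uint8, blue, green, red; 480x640 float32, m along the optical axis (not along the pixel's ray), 0 where there is no reading.
- calibration(name): a dict with "fx", "fy", "cx", "cy" (pixels), "rvec" (rotation vector, rad) and "tvec" (3), from world to camera coordinates, as OpenCV has them. Camera axes: x right, y down, z forward; pixel columns grow to the right and rows downward; lengths in m; the calibration is good to about 2 mm. A picture is of the moment at which its call begins: read the wrist's pose just before it. calibration takes no time and is no camera call; for the wrist camera it gives the pose at the moment of the call.
A pose or a line that the arm cannot do raises env.PlanningError and nothing moves.
- job.job_done(): hands the job in, once; it reports no verdict.
The state is a dict: "time": time; "qpos": joint angles; "joint_velocities": joint speeds; "joint_torque": joint torques, N m; "tcp_pos": TCP position; "orientation": TCP orientation; "force": force on the tool from outside, world axes, zero at the start; "torque": the same for the moment, N m; "opening": finger opening in m.
Only numpy, scipy, OpenCV 4.12 (cv2) and the standard library are available. Lean on these libraries where they do the work, as an engineer would, in place of code of your own. Each camera call takes 0.05 s, during which the arm holds its last target.

### The job

Switch on the toy-repair bench's power supply, the box with the two brass terminal posts, with a fingertip and without grasping anything: gently lift its hinged guard up and back until it stays open by itself, flip the toggle beneath it fully over towards the back (on), then tip the guard forward so that it drops fully shut over the switch. Leave the guard and switch of the other box, the one with the round dial, alone, and leave everything else on the bench where it stands.

Things in the scene. Friction and masses are not known exactly. Their poses are not given: they have to be found in the camera images.
- supply: grey metal box 140 (x, front to back) x 170 (y) x 70 mm (z), fixed to the bench; origin at the centre of its underside, x points to its back, y to its left, z up; at yaw 0 its front faces the robot. On its top: the guarded switch 35 mm left of the centre line and two upright brass terminal posts, 22 mm across and 30 mm tall, 48 mm right of the centre line
- supply_guard (a joint): the black guard, hinged along the box's y. Rad: 0 shut (cover level over the toggle), grows as its front lip is lifted up and back, 1.75 at its stop, leaning back. About 40 g, moved by its own weight on a lightly damped hinge: beyond about 1.3 it leans back and stays open, below about 1.0 it drops shut by itself in about a second
- supply_toggle (a joint): the steel toggle lever under this unit's guard, swinging in the box's x-z plane about its pivot. Joint in rad: 0 off (leaning 0.42 rad to the front), 0.84 on (leaning 0.42 rad to the back, towards the guard's hinge). 7 mm thick, 34 mm from pivot to end; held by friction where it is left, takes about 2 N near its end, 3 N half-way up; rigid stops at both ends
- supply_hinge (a point): centre of the guard's hinge axis: in the box's frame 0 mm x, 35 mm y, 90 mm z (20 mm above the box's top); does not move with the guard. Guard when shut: top plate 55 mm wide, 3 mm thick, its middle 22 mm above this axis, from 6 mm behind it to 98 mm in front; side cheeks under it reach 70 mm in front of the axis
- supply_lip (a point): middle of the guard's front lip edge (rolled, 6 mm thick); moves with the guard. Shut, it lies 96 mm in front of the hinge axis and 22 mm above it, 112 mm above the bench. The plate's front 28 mm is the lip: it overhangs the box's front face with nothing beneath it down to the bench, so a finger fits under it
- supply_pivot (a point): pivot of the toggle: 38 mm in front of the guard's hinge, 2 mm above the box's top
- charger: grey metal box 140 (x, front to back) x 170 (y) x 70 mm (z), fixed to the bench; origin at the centre of its underside, x points to its back, y to its left, z up; at yaw 0 its front faces the robot. The other unit, to be left alone: the same box, guard and switch, but with one round black dial, 48 mm across and 18 mm high, where the other has its terminal posts. The two may stand either way round, left and right
- charger_guard (a joint): guard of the other unit, like supply_guard
- charger_toggle (a joint): toggle of the other unit, like supply_toggle
- flux: small white bottle, 40 mm across, 95 mm tall, between the two units; bystander; origin at the centre of its underside
- shell: red domed toy half-shell, about 110 x 100 x 47 mm, front right; bystander; origin at the centre of its underside
- driver: screwdriver lying crosswise on the near side; bystander; about 20 mm thick, origin under its middle
- tin: flat closed metal tin, 95 x 60 x 22 mm, far left; bystander; origin at the centre of its underside
- toy: orange egg-shaped toy body with a blue neck, 116 mm across, 88 mm tall, far right; bystander; origin at the centre of its underside
- cup: blue ceramic cup, 68 mm across, 75 mm tall, behind the units; bystander; origin at the centre of its underside
- wheel: toy wheel lying flat, 48 mm across, 18 mm high, front left; bystander; origin at the centre of its underside

How it is judged:
On the way, in this order (a step that is already met when the one before it is completed fails the run):
1. the guard is up and back while the toggle is still off (value of joint supply_guard above 1.3 rad and value of joint supply_toggle below 0.3 rad), for 0.2 s.
2. the toggle is over to on, with the guard still open (value of joint supply_toggle above 0.7 rad and value of joint supply_guard above 1 rad), for 0.2 s.
At the end, for the whole second after the job is handed in: the supply's guard is shut (joint below 0.06 rad) over its toggle, which is on (above 0.70 of 0.84 rad); the other unit's guard is shut and its toggle off (value of joint each of supply_guard, charger_guard below 0.06 rad and value of joint supply_toggle above 0.7 rad and value of joint charger_toggle below 0.3 rad); the robot touches nothing.
It fails at once if the other unit's guard lifted or its toggle moved (value of joint charger_guard above 0.25 rad or value of joint charger_toggle above 0.3 rad).
It fails at once if the supply, its guard or its toggle pushed with more than 50 N (contact force between any of the fingers, the arm and supply above 50 N).
It fails at once if a bystander moved by more than 30 mm or lifted (distance of any of flux, shell, driver, tin, toy, cup, wheel from where it was at the start of the episode above 0.03 m).
It also fails if it takes over 64 s, if anything falls off the work surface, if the arm or the gripper's body presses on something with over 40 N, if the wrist force passes 120 N, or if a joint passes its speed limit or range.

## Working session

There is one attempt and no reset: what is moved stays moved. The work goes in short steps, each a Python script; the robot and the scene stay as the last script left them, time stands still between calls to the robot, and variables do not carry over. Pictures are saved under pics/ and viewed, and the job is handed in when it is done.

```bash
mkdir -p pics; ls; python3 - <<'E'
from cell import env,kin,camera,calibration,job
import cv2
for n in ("top","side"):
    p,d=camera(n); cv2.imwrite(f"pics/{n}0.png",p); c=calibration(n); print(n,c)
s=env.get_state(); print(s["time"],s["tcp_pos"],s["orientation"],s["opening"],env.nose_length)
E
```

```text
pics
top {'fx': 474.6654863328478, 'fy': 474.6654863328478, 'cx': 316.5563038697719, 'cy': 242.04501891340308, 'rvec': array([ 2.18170847, -2.15738478,  0.09072134]), 'tvec': array([-0.00119014,  0.58348697,  1.07603015])}
side {'fx': 473.20438982384854, 'fy': 473.20438982384854, 'cx': 318.7401180973664, 'cy': 240.00241272533287, 'rvec': array([ 0.85824926, -2.42900684,  1.20324349]), 'tvec': array([0.45141776, 0.29874568, 0.99598473])}
0.1 [ 0.21205166 -0.64037894  0.3030113 ] [-8.24204377e-04  9.87243936e-01  1.59212731e-01 -1.92239198e-04] 0.08508425737579133 0.0726
```

View pics/top0.png

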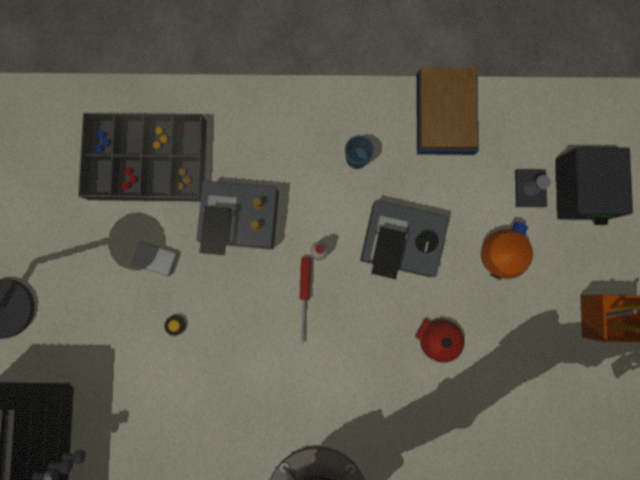

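View pics/side0.png

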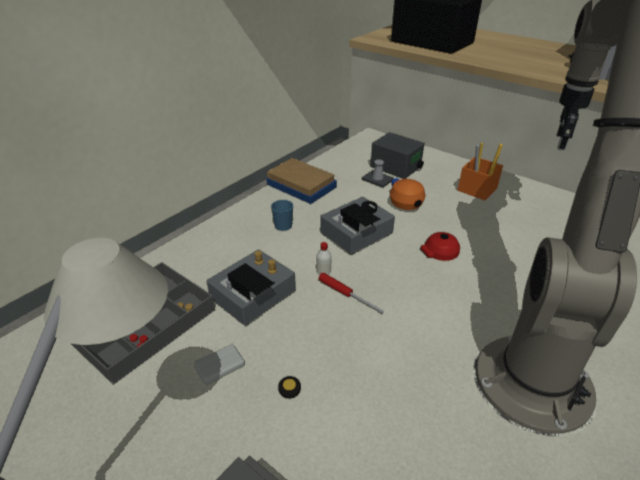

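The supply (with the brass posts at about (258,202) and (256,225)) is the left box in the top view. The guard is the dark plate at about (215,229), and the charger with its dial is at (427,240). Next I'll measure the supply.

```bash
cat > h.py <<'E'
from cell import env,kin,camera,calibration,job
import numpy as np,cv2
from scipy.spatial.transform import Rotation as R
def cloud(name):
    c=calibration(name);p,d=camera(name)
    v,u=np.mgrid[0:480,0:640]
    P=np.stack([(u-c["cx"])/c["fx"]*d,(v-c["cy"])/c["fy"]*d,d],-1)
    W=(P-c["tvec"])@cv2.Rodrigues(c["rvec"])[0]
    W[d==0]=np.nan
    return p,d,W
def ray(name,uv,z):
    c=calibration(name);M=cv2.Rodrigues(c["rvec"])[0]
    o=-M.T@c["tvec"]; r=M.T@np.array([(uv[0]-c["cx"])/c["fx"],(uv[1]-c["cy"])/c["fy"],1])
    return o+r*(z-o[2])/r[2]
E
python3 - <<'E'
from h import *
p,d,W=cloud("top")
hsv=cv2.cvtColor(p,cv2.COLOR_BGR2HSV)
sl=(slice(170,265),slice(190,295))
print("bench z",np.nanmedian(W[260:300,230:290,2]))
m=np.zeros((480,640),bool); m[sl]=True
def rect(mask,nm):
    mask=cv2.morphologyEx(mask.astype(np.uint8),cv2.MORPH_OPEN,np.ones((3,3)))
    n,l,st,_=cv2.connectedComponentsWithStats(mask)
    k=1+np.argmax(st[1:,4]); 
    Q=W[(l==k)]; z=np.median(Q[:,2])
    r=cv2.minAreaRect((Q[:,:2]*1000).astype(np.float32)); print(nm,st[k],"z",z,r); print(cv2.boxPoints(r).round(1).tolist())
z=W[...,2]
rect(m&(z>.05)&(z<.2),"box all above 50")
rect(m&(z>.1)&(z<.13),"guard")
rect(m&(z>.062)&(z<.078),"boxtop")
b=m&(hsv[...,1]>110)&(hsv[...,0]>8)&(hsv[...,0]<30)&(z>.09)
n,l,st,c=cv2.connectedComponentsWithStats(b.astype(np.uint8))
for k in range(1,n):
    if st[k,4]>8: print("post",c[k],st[k,4],np.median(W[l==k],0), ray("top",c[k],.1))
cv2.imwrite("pics/zoom.png",cv2.resize(p[170:265,190:295],None,fx=6,fy=6,interpolation=2))
q,_,_=cloud("side"); cv2.imwrite("pics/zs.png",cv2.resize(q[230:340,190:310],None,fx=5,fy=5,interpolation=2))
print(W[175:255:6,215,2].round(3),W[175:255:6,215,0].round(3))
E
```

```text
bench z 0.0012205804440347293
box all above 50 [ 196  181   81   75 4968] z 0.07239377378965622 ((627.773193359375, 187.83120727539062), (170.8907012939453, 168.0664520263672), 85.7496337890625)
[[537.5999755859375, 108.80000305175781], [705.2000122070312, 96.4000015258789], [717.9000244140625, 266.79998779296875], [550.2999877929688, 279.29998779296875]]
guard [ 199  206   31   50 1269] z 0.11477521852370416 ((598.3074951171875, 224.6891326904297), (56.21807098388672, 103.86400604248047), 85.40716552734375)
[[544.2999877929688, 200.8000030517578], [647.7999877929688, 192.5], [652.2999877929688, 248.5], [548.7999877929688, 256.8999938964844]]
boxtop [ 196  181   81   67 3415] z 0.07124808766358323 ((641.6279296875, 186.85693359375), (170.87799072265625, 140.349609375), 85.70604705810547)
[[565.2999877929688, 106.9000015258789], [705.2000122070312, 96.4000015258789], [718.0, 266.79998779296875], [578.0, 277.29998779296875]]
post [257.07017544 202.49122807] 57 [0.66263945 0.13593561 0.10130422] [0.66223082 0.13586724 0.1       ]
post [254.70175439 224.94736842] 57 [0.61247948 0.13950234 0.10061705] [0.6126513  0.13988382 0.1       ]
[0.001 0.003 0.069 0.072 0.072 0.074 0.116 0.113 0.114 0.115 0.112 0.115
 0.114 0.116] [0.746 0.731 0.702 0.688 0.674 0.66  0.64  0.627 0.614 0.601 0.588 0.575
 0.562 0.549]
```

View pics/zoom.png

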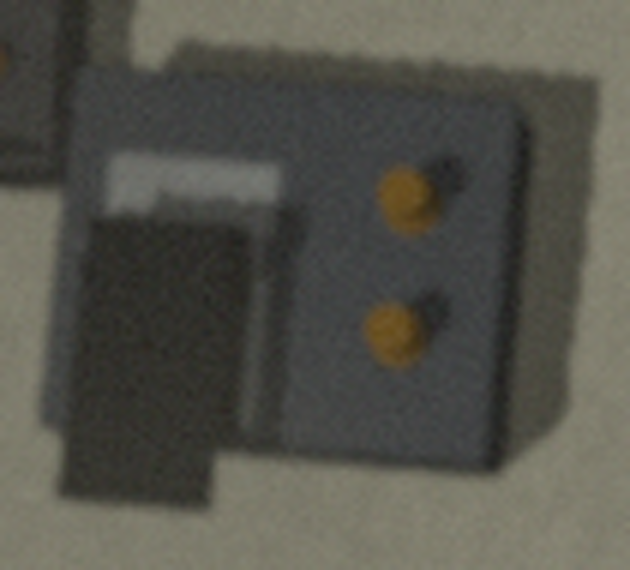

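View pics/zs.png

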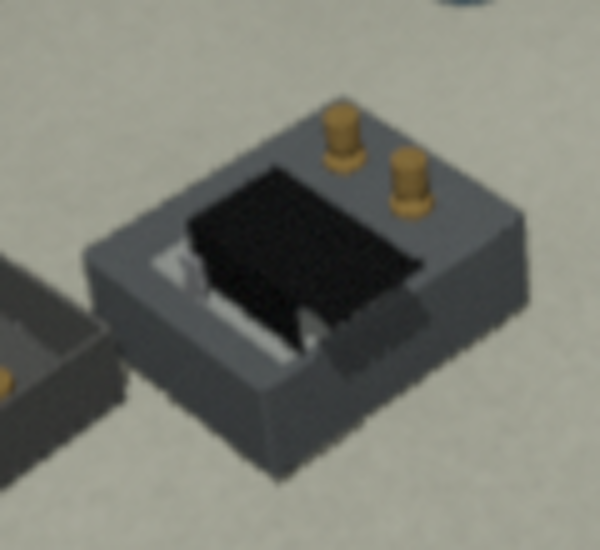

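Box centre is (0.642, 0.187) with yaw about -4.3°. The guard rectangle's centre matches the prediction to within 1 mm, and the box, guard and post heights and sizes also fit. Next I'll check which tool pitches are reachable and where the lamp is.

```bash
cat >> h.py <<'E'
PSI=np.deg2rad(-4.4); C=np.array([.6416,.187,0.])
BX=np.array([np.cos(PSI),np.sin(PSI),0]);BY=np.array([-np.sin(PSI),np.cos(PSI),0])
def bw(x,y,z): return C+BX*x/1000+BY*y/1000+np.array([0,0,z/1000])   # box frame mm -> world
def wb(p): d=np.asarray(p)-C; return np.array([d@BX,d@BY,d[2]])*1000
def ori(pitch,flip=1):   # pitch deg below horizontal; tool y horizontal
    a=np.deg2rad(pitch); z=BX*np.cos(a)-np.array([0,0,np.sin(a)]); y=flip*BY
    M=np.stack([np.cross(y,z),y,z],1); q=R.from_matrix(M).as_quat(); return np.r_[q[3],q[:3]],z
L=env.nose_length
def tcp(tip,pitch,flip=1): # TCP for tip centre at box-frame mm
    q,z=ori(pitch,flip); return bw(*tip)-z*L,q
def tipnow():
    s=env.get_state();q=s["orientation"];z=R.from_quat(np.r_[q[1:],q[0]]).apply([0,0,1])
    return wb(np.array(s["tcp_pos"])+z*L), s
E
python3 - <<'E'
from h import *
for fl in(1,-1):
  for p in(20,30,40,50,60,75,90):
    for t in[(-115,35,88),(-82,35,88),(-50,35,180),(15,35,165),(-70,35,95),(-30,35,95),(70,35,240),(70,35,165),(-50,35,165)]:
        P,q=tcp(t,p,fl); j=kin.inverse_kinematics(P,q)
        print(fl,p,t,P.round(3),None if j is None else np.round(j,2))
p,d,W=cloud("side");m=W[...,2]>.2
Q=W[m&(np.mgrid[0:480,0:640][1]<250)]; print(np.nanmin(Q,0),np.nanmax(Q,0))
print(W[270,105],W[240,95])
E
```

```text
1 20 (-115, 35, 88) [0.462 0.236 0.113] None
1 20 (-82, 35, 88) [0.495 0.233 0.113] [-0.97  0.78  0.02  2.42  2.13  1.24 -1.64]
1 20 (-50, 35, 180) [0.526 0.231 0.205] [-0.72  0.54 -0.18  2.38  2.1   1.17 -1.31]
1 20 (15, 35, 165) [0.591 0.226 0.19 ] [-0.6   0.6  -0.18  2.28  2.22  1.13 -1.28]
1 20 (-70, 35, 95) [0.506 0.233 0.12 ] [-0.76  0.76 -0.18  2.4   2.15  1.33 -1.5 ]
1 20 (-30, 35, 95) [0.546 0.229 0.12 ] [-0.68  0.76 -0.18  2.34  2.22  1.29 -1.45]
1 20 (70, 35, 240) [0.646 0.222 0.265] [ 0.23  0.81 -1.16  2.12  2.26  1.39 -0.63]
1 20 (70, 35, 165) [0.646 0.222 0.19 ] [-0.07  0.76 -0.74  2.15  2.31  1.29 -0.94]
1 20 (-50, 35, 165) [0.526 0.231 0.19 ] [-0.72  0.58 -0.18  2.38  2.12  1.2  -1.34]
1 30 (-115, 35, 88) [0.467 0.236 0.124] None
1 30 (-82, 35, 88) [0.5   0.233 0.124] [-0.56  0.66 -0.38  2.38  2.09  1.17 -1.3 ]
1 30 (-50, 35, 180) [0.532 0.231 0.216] [-0.32  0.48 -0.59  2.32  1.98  1.06 -1.01]
1 30 (15, 35, 165) [0.597 0.226 0.201] [-0.22  0.56 -0.59  2.21  2.08  1.02 -0.95]
1 30 (-70, 35, 95) [0.512 0.232 0.131] [-0.54  0.65 -0.38  2.36  2.1   1.15 -1.27]
1 30 (-30, 
[... 8749 characters left out ...]
6 0.253] [ 0.01  0.54 -0.65  1.67  0.37  1.05 -2.41]
-1 90 (15, 35, 165) [0.659 0.221 0.238] [-0.05  0.63 -0.55  1.53  0.36  1.08 -2.33]
-1 90 (-70, 35, 95) [0.574 0.227 0.168] [-0.08  0.6  -0.55  1.78  0.39  0.87 -2.45]
-1 90 (-30, 35, 95) [0.614 0.224 0.168] [-0.1   0.64 -0.49  1.69  0.36  0.91 -2.38]
-1 90 (70, 35, 240) [0.714 0.217 0.313] [-0.01  0.67 -0.62  1.31  0.38  1.28 -2.28]
-1 90 (70, 35, 165) [0.714 0.217 0.238] [-0.06  0.71 -0.51  1.39  0.36  1.14 -2.27]
-1 90 (-50, 35, 165) [0.594 0.226 0.238] [-0.01  0.56 -0.63  1.68  0.37  1.02 -2.41]
[ 0.21863303 -1.15950922  0.20002022] [2.01094516 0.78229592 0.51657089]
[0.38845459 0.60335972 0.50677635] [0.43911535 0.58379986 0.51167087]
```

Plan: closed gripper with the fingertip pitched 45° down, approaching under the lip from the front.

```bash
cat >> h.py <<'E'
H=11*np.sqrt(.5)
def corner(x,z,y=35): return tcp((x-H,y,z-H),45)   # upper tip edge at box-frame x,z, pitch 45
E
python3 - <<'E'
from h import *
env.grip(0.0,20)
P,q=corner(-150,200); env.reach(P,q)
P,q=corner(-140,90); env.movel(P,velocity=.2)
t,s=tipnow(); print(s["time"],t.round(1),s["force"].round(2),s["opening"])
for n in("side","top","wrist"):
    p,d=camera(n); cv2.imwrite(f"pics/a_{n}.png",p)
E
```

```text
4.9167 [-147.6   35.2   82.5] [-0.05 -0.16  0.35] -7.367481422662052e-05
```

View pics/a_side.png

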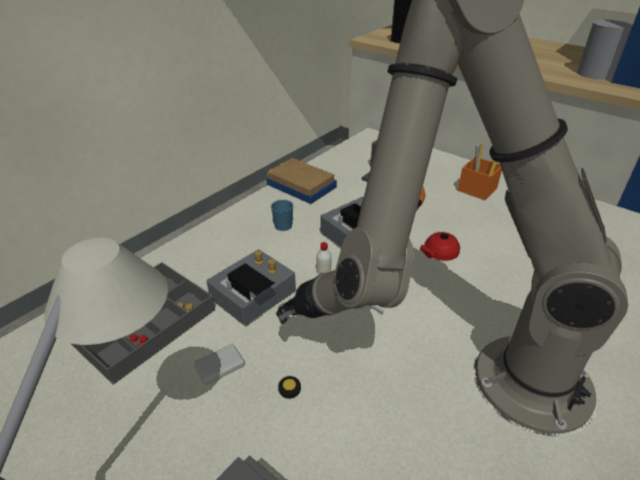

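View pics/a_wrist.png

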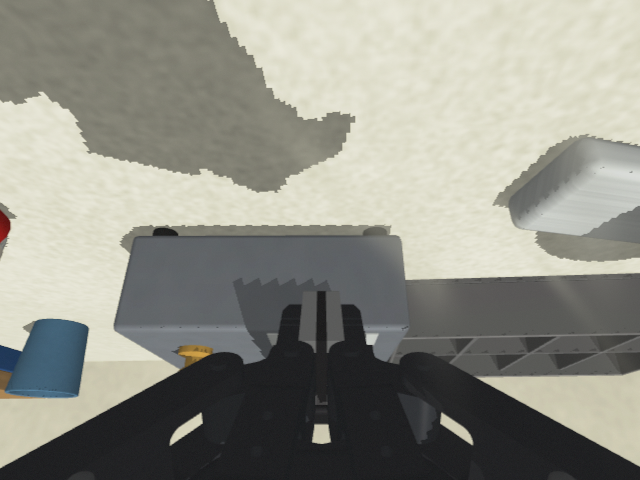

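The side view shows the closed fingertip at about (285,312), in front of the supply's lip, with everything else undisturbed. The wrist view shows the fingers at (320,310), in line with the switch and clear of the box. Now slide under the lip and lift.

```bash
python3 - <<'E'
from h import *
P,q=corner(-83,87); r=env.movel(P,velocity=.08,stop_force=5)
t,s=tipnow(); print(r,s["time"],t.round(1),s["force"].round(2))
if not r:
    for th in np.linspace(.0,.5,4):
        x=-83*np.cos(th)+20.5*np.sin(th); z=90+83*np.sin(th)+20.5*np.cos(th)-(12 if th<.4 else 8)
        P,q=corner(x,z); r=env.movel(P,velocity=.06,stop_force=15)
        t,s=tipnow(); print(round(th,2),r,s["time"],t.round(1),s["force"].round(2))
        if r: break
p,d=camera("side"); cv2.imwrite("pics/b.png",cv2.resize(p[180:360,160:400],None,fx=3,fy=3))
E
```

```text
False 5.9333 [-91.2  35.1  79. ] [-0.03 -0.13  0.77]
0.0 False 6.275 [-90.8  35.4  91.6] [-1.34  0.09  0.37]
0.17 False 6.6583 [-86.   35.  104.6] [-0.89 -0.39 -1.21]
0.33 False 7.0417 [-79.4  35.  116.9] [-0.35  0.29 -0.27]
0.5 False 7.4833 [-70.8  34.9 132. ] [-0.47 -0.39  0.63]
```

View pics/b.png

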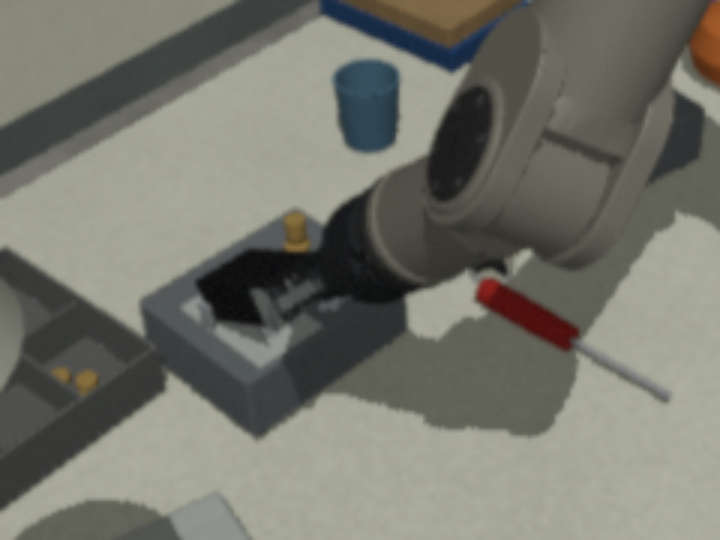

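The guard has risen to about 0.5 rad and is resting on the finger (around (270,290) in the crop); forces are small. I'll continue along the arc.

```bash
python3 - <<'E'
from h import *
for th in np.linspace(.65,1.55,7):
    x=-83*np.cos(th)+20.5*np.sin(th); z=90+83*np.sin(th)+20.5*np.cos(th)-8
    P,q=corner(x,z); r=env.movel(P,velocity=.06,stop_force=15)
    t,s=tipnow(); print(round(th,2),r,s["time"],t.round(1),s["force"].round(2))
    if r: break
env.dwell(.4)
p,d=camera("side"); cv2.imwrite("pics/c.png",cv2.resize(p[180:360,160:400],None,fx=3,fy=3))
E
```

```text
0.65 False 7.9 [-61.3  34.9 140.9] [-0.39  0.27 -0.08]
0.8 False 8.2667 [-50.8  34.9 148.1] [-0.58  0.51 -0.02]
0.95 False 8.6333 [-38.9  34.9 153.9] [-0.38  0.09  0.29]
1.1 False 9.0 [-26.7  34.9 157.7] [-0.01  0.21  1.13]
1.25 False 9.3667 [-14.1  34.8 159.5] [-0.22  0.27 -0.12]
1.4 False 9.7333 [ -1.3  34.8 159.4] [-0.08 -0.11 -0.34]
1.55 False 10.1 [ 11.3  34.8 157.4] [ 0.3   1.03 -0.24]
```

View pics/c.png

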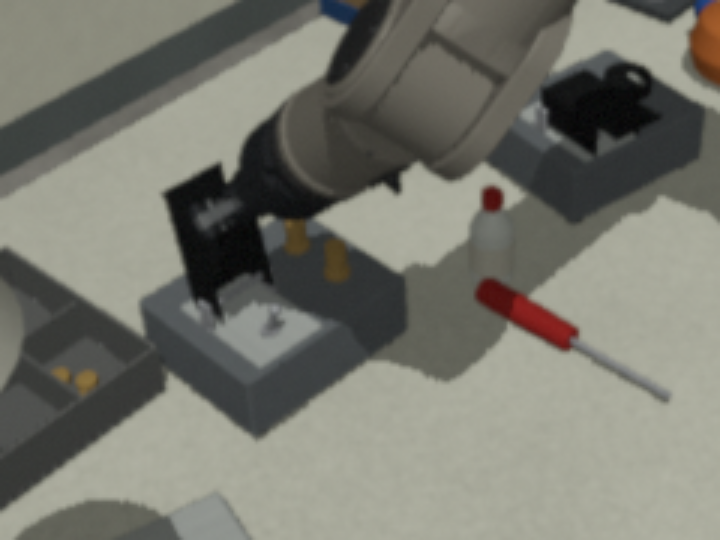

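The guard stands open and leaning back, at about (215,235) in the crop. The toggle at (272,320) is still off. Next I'll back off, go down in front of the toggle and push it over.

```bash
python3 - <<'E'
from h import *
for x,z in((-85,175),(-85,96)):
    P,q=corner(x,z); print(env.movel(P,velocity=.12,stop_force=15))
p,d=camera("side"); cv2.imwrite("pics/d.png",cv2.resize(p[180:360,160:400],None,fx=3,fy=3))
p,d=camera("top"); cv2.imwrite("pics/d2.png",cv2.resize(p[150:300,170:320],None,fx=4,fy=4))
t,s=tipnow(); print(s["time"],t.round(1),s["force"].round(2))
E
```

```text
False
False
12.475 [-92.3  35.3  89.2] [ 0.09 -0.28  0.23]
```

View pics/d.png

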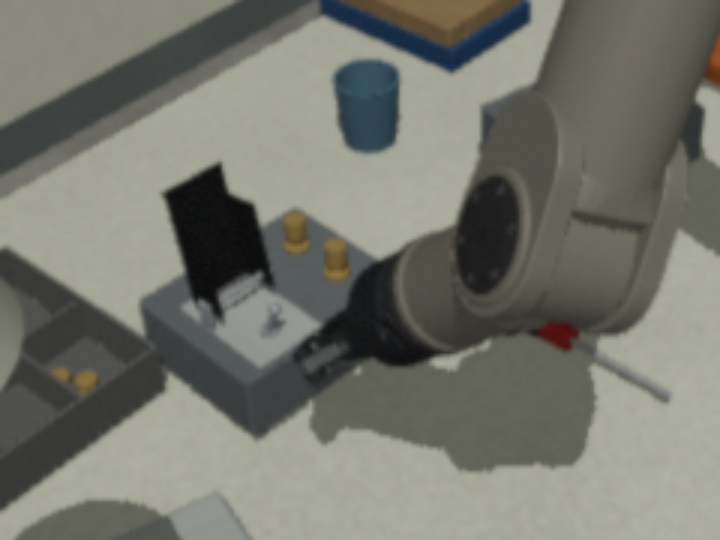

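View pics/d2.png

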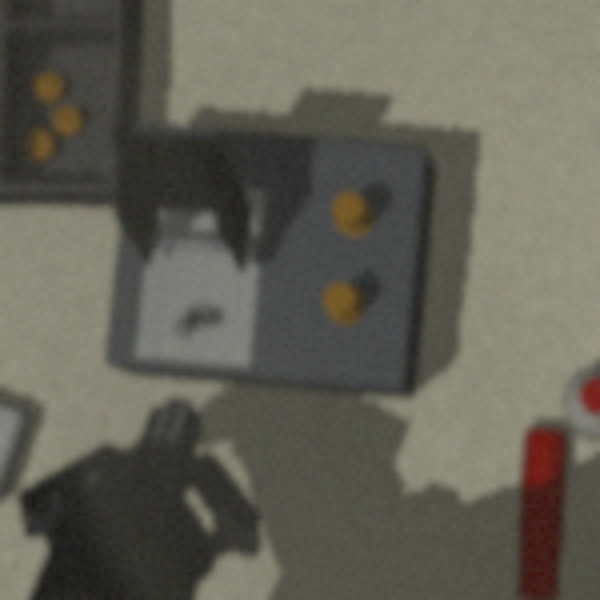

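The guard stays open with nothing touching it. The toggle is at about (275,320) in the side crop and lines up with the fingertip. Pushing it back.

```bash
python3 - <<'E'
from h import *
P,q=corner(-60,96); print(env.movel(P,velocity=.1,stop_force=8))
P,q=corner(-22,96); r=env.movel(P,velocity=.04,stop_force=9)
t,s=tipnow(); print(r,s["time"],(t+[H,0,H]).round(1),s["force"].round(2))
env.dwell(.25)
P,q=corner(-85,98); print(env.movel(P,velocity=.12))
p,d=camera("side"); cv2.imwrite("pics/e.png",cv2.resize(p[180:360,160:400],None,fx=3,fy=3))
p,d=camera("top"); cv2.imwrite("pics/e2.png",cv2.resize(p[150:300,170:320],None,fx=4,fy=4))
E
```

```text
False
True 13.6333 [-29.4  35.4  95.2] [-5.96 -0.93  5.73]
False
```

View pics/e.png

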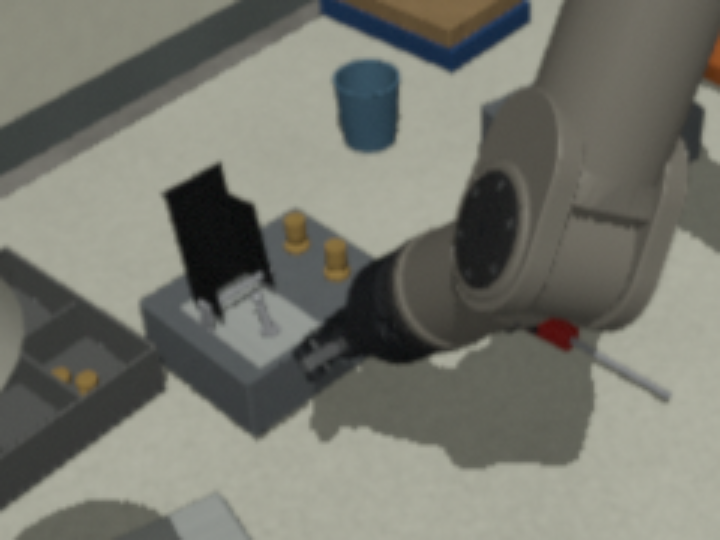

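View pics/e2.png

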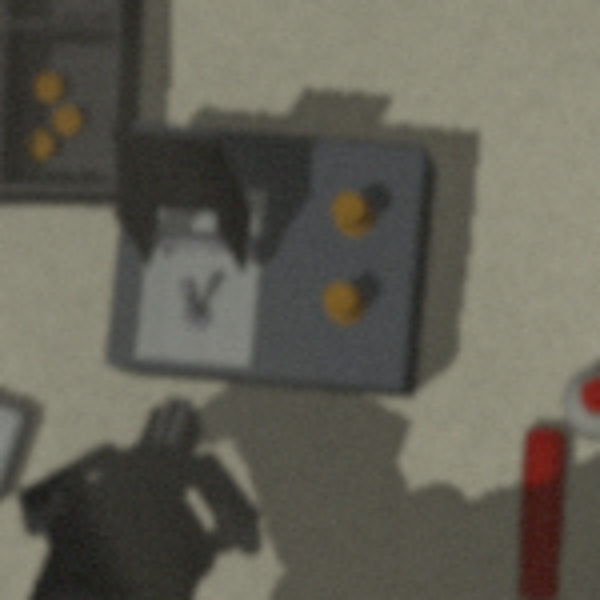

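```bash
python3 - <<'E'
from h import *
for uv in((188,283),(200,318)):
    u=(170+uv[0]/4,150+uv[1]/4)
    for z in(.075,.103): print(uv,z,wb(ray("top",u,z)).round(1))
# can we do the behind pose
for t in((-85,35,260),(75,35,260),(75,35,163),(0,35,163),(-45,35,163)):
  for p in(75,90,100,110):
    P,q=tcp(t,p); j=kin.inverse_kinematics(P,q); print(t,p,None if j is None else np.round(j,2))
E
```

```text
(188, 283) 0.075 [-20.3  39.6  75. ]
(188, 283) 0.103 [-23.6  33.1 103. ]
(200, 318) 0.075 [-39.3  30.8  75. ]
(200, 318) 0.103 [-42.1  24.5 103. ]
(-85, 35, 260) 75 [ 0.05  0.31 -0.75  1.84  0.49  0.93  0.57]
(-85, 35, 260) 90 [ 0.16  0.48 -0.89  1.65  0.39  1.2   0.67]
(-85, 35, 260) 100 [ 0.16  0.58 -0.9   1.53  0.33  1.37  0.72]
(-85, 35, 260) 110 [ 0.14  0.68 -0.89  1.42  0.27  1.53  0.75]
(75, 35, 260) 75 [ 0.03  0.55 -0.69  1.51  0.57  1.04  0.7 ]
(75, 35, 260) 90 [ 0.07  0.7  -0.78  1.27  0.48  1.36  0.8 ]
(75, 35, 260) 100 [ 0.04  0.8  -0.79  1.1   0.43  1.56  0.85]
(75, 35, 260) 110 [ 0.    0.91 -0.78  0.93  0.37  1.77  0.89]
(75, 35, 163) 75 [-0.03  0.62 -0.58  1.6   0.62  0.87  0.63]
(75, 35, 163) 90 [ 0.07  0.78 -0.76  1.37  0.54  1.21  0.76]
(75, 35, 163) 100 [ 0.07  0.88 -0.8   1.2   0.49  1.42  0.82]
(75, 35, 163) 110 [ 0.04  0.98 -0.8   1.03  0.43  1.63  0.87]
(0, 35, 163) 75 [-0.04  0.52 -0.61  1.77  0.63  0.81  0.53]
(0, 35, 163) 90 [ 0.1   0.68 -0.8   1.56  0.52  1.13  0.68]
(0, 35, 163) 100 [ 0.12  0.79 -0.85  1.42  0.47  1.32  0.74]
(0, 35, 163) 110 [ 0.11  0.89 -0.86  1.27  0.41  1.51  0.78]
(-45, 35, 163) 75 [-0.04  0.46 -0.63  1.87  0.63  0.78  0.47]
(-45, 35, 163) 90 [ 0.11  0.62 -0.82  1.66  0.5   1.08  0.64]
(-45, 35, 163) 100 [ 0.15  0.74 -0.88  1.53  0.45  1.27  0.69]
(-45, 35, 163) 110 [ 0.14  0.84 -0.9   1.4   0.39  1.45  0.74]
```

The toggle end measures (-23.6, 33, 103) mm in the box frame, against (-24, 35, 103) expected for on. Next I'll go over the top, behind the guard, and tip it forward.

```bash
python3 - <<'E'
from h import *
P,q=corner(-100,120); env.movel(P,velocity=.15)
P,q=corner(-100,280); env.movel(P,velocity=.2)
P,q=tcp((-95,35,275),90); env.reach(P,q)
P,q=tcp((88,35,270),90); env.movel(P,velocity=.2)
P,q=tcp((88,35,163),90); r=env.movel(P,velocity=.12,stop_force=8)
t,s=tipnow(); print(r,s["time"],t.round(1),s["force"].round(2))
p,d=camera("side"); cv2.imwrite("pics/f.png",cv2.resize(p[120:360,120:400],None,fx=2.5,fy=2.5))
E
```

```text
False 18.9917 [ 88.5  35.4 164.1] [-0.97  0.54 -0.05]
```

View pics/f.png

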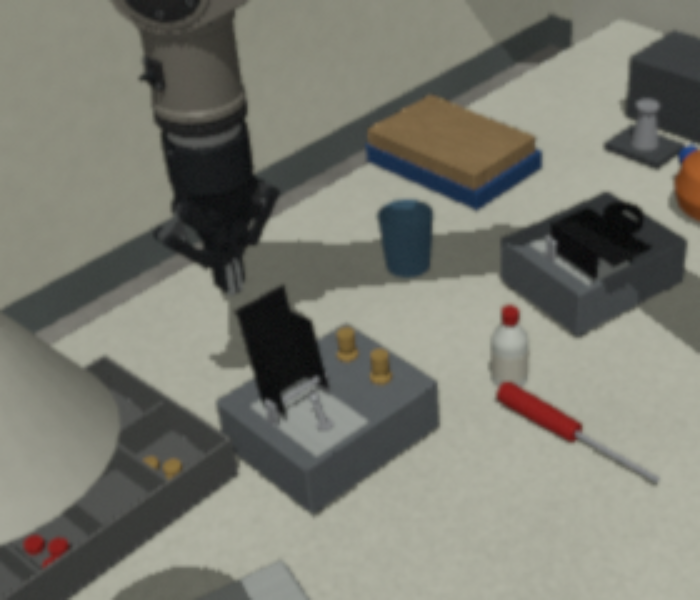

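The fingertip is behind the open guard at (230,285) in the crop, and the guard and toggle are unchanged. Tipping the guard forward.

```bash
python3 - <<'E'
from h import *
for x in(60,30,0,-20,-40):
    P,q=tcp((x,35,163),90); r=env.movel(P,velocity=.07,stop_force=12)
    t,s=tipnow(); print(x,r,s["time"],t.round(1),s["force"].round(2))
    if r: break
env.dwell(1.5)
P,q=tcp((-40,35,280),90); env.movel(P,velocity=.15)
P,q=tcp((-150,0,330),90); env.movel(P,velocity=.2)
p,d=camera("side"); cv2.imwrite("pics/g.png",cv2.resize(p[120:360,120:400],None,fx=2.5,fy=2.5))
p,d=camera("top"); cv2.imwrite("pics/g2.png",p)
print(env.get_state()["time"])
E
```

```text
60 False 19.5917 [ 60.3  34.9 163.4] [0.38 0.43 0.14]
30 False 20.1667 [ 30.3  34.9 163.1] [-0.57  0.39  0.36]
0 False 20.7417 [  0.2  34.9 163.2] [-0.27 -0.36 -0.02]
-20 False 21.175 [-20.1  35.1 163.2] [ 0.64 -0.35  0.39]
-40 False 21.6083 [-40.2  35.1 163.2] [-0.63  0.18 -0.26]
24.9167
```

View pics/g.png

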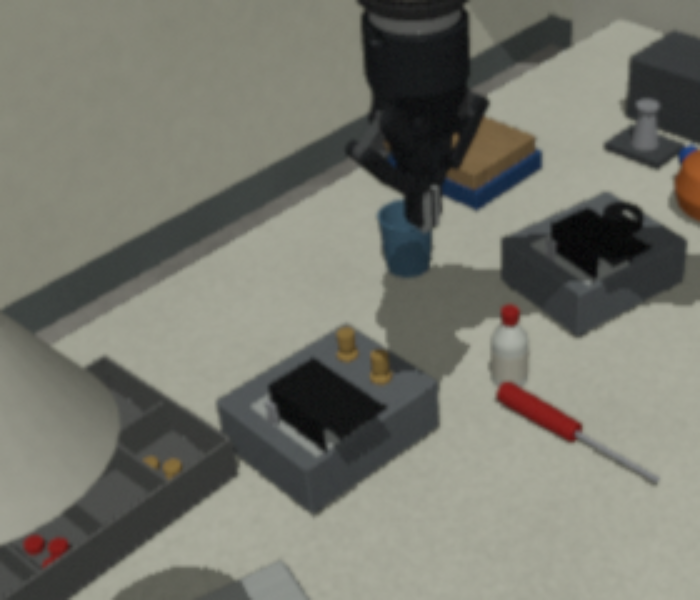

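View pics/g2.png

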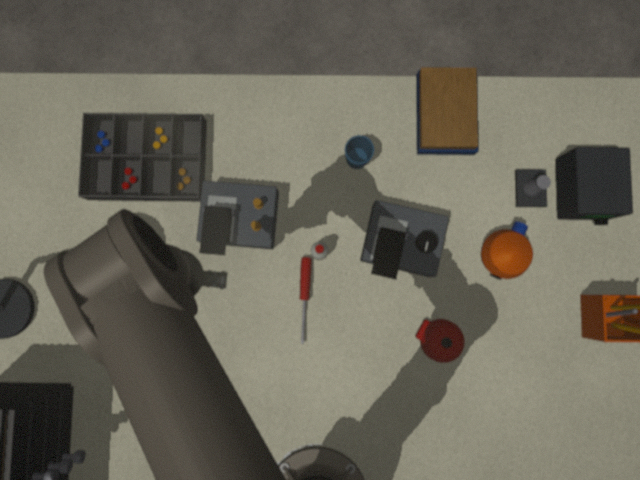

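Both views show the guard down over the switch (top view (215,229)), and the bystanders look unmoved. As a last check, I'll measure the plate's height and slope against the start.

```bash
python3 - <<'E'
from h import *
p,d,W=cloud("top"); z=W[...,2]; m=np.zeros(z.shape,bool); m[205:255,195:235]=True
Q=W[m&(z>.1)&(z<.14)]; B=np.array([wb(w) for w in Q]); k=np.polyfit(B[:,0],B[:,2],1)
print(len(B),"z med",np.median(B[:,2]),"slope",k[0],"x range",np.percentile(B[:,0],[1,99]))
a=cv2.imread("pics/top0.png").astype(int);df=np.abs(a-p).max(2)
for n,(u,v) in dict(cup=(358,151),flux=(319,249),driver=(305,280),toy=(507,252),shell=(441,340),charger=(405,238)).items():
    print(n,np.median(df[v-12:v+12,u-12:u+12]))
s=env.get_state();print(s["time"],s["force"])
job.job_done()
E
```

```text
1273 z med 114.62961122617085 slope -0.010104061213537829 x range [-96.74389393   4.67212111]
cup 10.0
flux 16.0
driver 17.0
toy 20.0
shell 28.0
charger 9.0
24.9667 [-0.02836978 -0.48792168 -0.72145761]
the job is handed in; nothing more can be done
```

The supply is switched on with its guard shut over the toggle, and I handed the job in at about 25 s of the 64 s allowed. It reports no verdict, so the result rests on my own checks.

**How it was done:** I used the closed fingertip throughout and grasped nothing. I lifted the guard by its lip until it stayed open, then pushed the toggle back until it met its stop at about 8 N. Then I went over the top and tipped the guard forward so it dropped shut.

**Checks that passed:**
- **Toggle:** before the guard closed, its end measured (-23.6, 33) mm in the box frame, against about (-24, 35) expected for on. It can't be seen under the shut guard, so I did not re-measure it after closing.
- **Guard:** the plate lies level, at 114.6 mm against 114.8 mm at the start, with a slope of about 0.01 rad. Its outline matches the shut position.
- **Charger:** its guard looks shut in the last pictures, and its area of the top view hardly changed. Its toggle is hidden under the guard, but the arm never went near it.
- **Robot:** it ended clear of everything, and the force readings I printed stayed under about 9 N.

**Weaker check:** cup, flux, driver, toy and shell look unmoved in the last top view. A pixel comparison there gave small differences, the largest at the shell, which the arm's shadow now covers. I compared neither the tin nor the wheel, because the arm hid that area of the view.

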